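Four clicks on the veneer press

TASK

A freshly glued board lies on the bed of the small lever press. Bring the lever down until the rubber foot meets the board, then push it on by exactly four clicks, counted by feel, without letting it run into a fifth even for a moment. Keep the fingers gripping or pushing on the lever and finish the job holding it there, because it springs back when let go; leave the board where it lies and do not disturb the tools around it.

Things in the scene. Friction and masses are not known exactly. Their poses are not given: they have to be found in the camera images.
- press: Grey press fixed to the bench, base plate 300 x 150 x 20 mm, two upright cheeks 185 mm high. Origin on the bench directly below the hinge, whose axis lies along the press's y, 165 mm up. Lever and foot lie on the press's -x side. Place and yaw vary.
- foot (a joint): Foot arm's angle on the hinge (rad): 0 = sprung up to its upper stop, growing as the foot goes down (to 0.6). Pushing the lever carries it down first, at about 2 to 4 N on the bar, until the rubber foot meets the board, somewhere between 0.15 and 0.42 as the bed's height varies.
- lever (a joint): Lever's angle relative to the foot arm (rad): 0 = at its rest stop, grows as it is pushed down (to 0.8). Moves only once the foot is on the board; then a sprung roller clicks over crests (0.055, 0.165, 0.275, 0.385, 0.495) into notches (0.11, 0.22, 0.33, 0.44, 0.55). Push at the bar: from 3 to 10 N as the foot meets the board, fades 3 to 4 N, firms up by 4 N in each notch (14 N in the fourth).
- lever_grip (a point): Middle of the lever's level wooden cross bar (22 mm thick, 100 mm clear between two 12 mm side rods, along the press's y), 240 mm from the hinge axis towards the press's -x. The line hinge to bar rises above level by 0.65 - foot - lever (rad). Can be gripped across the press's x from above, or pushed down.
- foot_pad (a point): Underside of the rubber foot (ball of 14 mm radius), 115 mm from the hinge along the foot arm, which rises 0.30 rad above level when joint foot is 0.
- bed: The press's fixed bed: round steel post under a dark wooden plate 120 x 150 x 15 mm, under the foot. Origin at the post's lower end, 75 mm below the plate's top; its height is set differently each time.
- board: Loose glued board 100 x 260 x 18 mm, brown veneer on chipboard, 0.3 kg, lying on the bed under the foot. Origin at the centre of its underside.
- glue: White glue bottle, 56 mm diameter, 150 mm high, standing beside the press. Origin at the centre of its base.
- chisel: Chisel, 250 mm long, lying beside the press. Origin on the bench where the blade meets the handle; blade to its +x.
- caliper: Steel caliper, 220 mm long, lying. Origin under the middle of its beam.
- pencil: Black pencil, 160 mm long, 8 mm thick, lying. Origin under its middle.

How it is judged:
By the outcome, as a careful person would: the job done as asked, in the order asked, and still so for the second after the job is handed in, while the arm keeps its last pose, push and grip.
It also fails if it takes over 67 s, if anything falls off the work surface, if the arm or the gripper's body presses on something with over 40 N, if the wrist force passes 120 N, or if a joint passes its speed limit or range.

ROBOT

A 7-joint arm with a two-finger parallel gripper is mounted at the origin on the work surface. World frame = base frame: x ahead of the robot, y to its left, z up, the work surface at z = 0. Lengths are in m, angles in degrees, forces in N, time in s.
With the tool pointing down it reaches from about 0.35 to 0.9 m from the base axis. Payload 7.2 kg.
Tool frame: the origin (TCP) lies at the very end of the fingers, on their centre line; the grasp point (between the pads) lies arm.grasp_offset behind it (arm.grasp_offset is the distance from the TCP to the grasp point, in m); x points along the fingers, y is the direction in which the jaws open and shut, and the axes are right-handed (so a half turn about x gives the same grasp; the last joint's range is limited). The gripper opens to 88 mm and grips with 3 to 60 N. Pads are 20 mm wide; open, the fingers measure 115 mm over their backs; the gripper's body (75 mm by 178 mm) begins 61 mm behind the grasp point.
Start: joints at [-68.881, 23.554, -0.728, 91.456, 0.321, 64.991, -4.71], TCP at [0.264, 0.566, 0.223] pointing down, gripper open.
Joint ranges: [-169.25, 169.25], [-16.82, 113.86], [-84.01, 82.57], [7.8, 145.47], [-59.2, 239.2], [7.22, 106.19], [-163.78, 163.78]. Speed limits (degrees/s): [136.94, 136.94, 172.46, 172.46, 180, 180, 180].

INTERFACE

Orientations are given as [roll, pitch, yaw] about the fixed x, y, z axes, in that order (R = Rz(yaw) Ry(pitch) Rx(roll)).
In Python, from rig import arm, cams gives the robot as it stands.
- The arm moves only by the tool send_rows, never from a script. Its arguments are lists of equal length, an entry for each row: "travel": the shift along the tool's x, y, z each as a share of 0.4 m, from -1 to 1, a list of three; "yaw": the turn about the tool's x as a share of pi/2 rad, from -1 to 1; "hand": the closure, from 0 (fully open) to 1 (shut). In form: {"travel": [[dx, dy, dz], ...], "yaw": [yaw, ...], "hand": [hand, ...]}. A call has 1 to 8 rows; each row is the pose to reach, as a shift and turn from the pose measured when the call began, along the tool's axes at that moment; what a row does not reach only later rows make up. A row lasts 1/8 s, in which the tool goes at most 62.5 mm and 10.7 degrees, less where a joint would pass 70% of its speed; a pose out of reach is approached as far as the arm can. A call with a number of a shift or a turn outside -1 to 1 is refused whole. A call with a gripper value outside its range is refused whole. The fingers move at their own pace and stop on an object; the grip force is fixed at half the most. Time passes only in rows, so rows that repeat a pose let the fingers close. It gives the time, the measured TCP pose, the force and the opening at its end, in the units of the state.
- arm.sense(): the state, without advancing time (a new reading comes with each control period).
- cams.read_camera(name): name is "scene" or "top"; returns the picture (384x512x3 uint8, red, green, blue); there is no depth.
- cams.calibration(name): a dict with "fx", "fy", "cx", "cy" (pixels), "D" ([k1, k2, p1, p2, k3] as OpenCV has them; the pictures are not rectified), "cam_to_world" (4x4, takes a point from camera to world coordinates). Camera axes: x right, y up, looking along -z (the intrinsics and any distortion apply to the point x, -y, -z); pixel columns grow to the right and rows downward; lengths in m; the calibration is good to about 2 mm. A picture is of the moment at which its call begins. calibration takes no time and is no camera call.
- arm.job_done(): hands the job in, once; it reports no verdict.
The state is a dict: "t": time; "joint_positions": joint angles; "qd": joint speeds; "joint_efforts": joint torques, N m; "tcp_pos": TCP position; "tool_rot": TCP orientation; "ft_force": force on the tool from outside, world axes, zero at the start; "wrist_torque": the same for the moment, N m; "gripper_width": finger opening in m.
Only numpy, scipy, OpenCV 4.12 (cv2) and the standard library are available. Lean on these libraries where they do the work, as an engineer would, in place of code of your own. Each camera call takes 0.05 s, during which the arm holds its last target. There are 200 camera calls.

## Working session

There is one attempt and no reset: what is moved stays moved. The work goes in short steps, Python scripts to look and compute and a tool call to move; the robot and the scene stay as the last step left them, time stands still between calls to the robot, and variables do not carry over. Pictures are saved under pics/ and viewed, about 8 in all and at most 12, crops included, and the job is handed in when it is done.

Besides the shell and the picture viewer there is one more tool, called after "Emit:" as name(argument=value, ...), one argument or row to a line, values as JSON. send_rows: Moves the arm, as the interface text tells. Its arguments: {"type":"object","properties":{"travel":{"type":"array","items":{"type":"array","items":{"type":"number","minimum":-1,"maximum":1}}},"yaw":{"type":"array","items":{"type":"number","minimum":-1,"maximum":1}},"hand":{"type":"array","items":{"type":"number"}}},"required":["travel","yaw","hand"]}

```bash
mkdir -p pics; ls; python3 - <<'E'
from rig import arm,cams
import cv2,numpy as np
print(arm.sense(), arm.grasp_offset)
for n in("scene","top"):
    im=cams.read_camera(n); cv2.imwrite(f"pics/{n}0.png",im[:,:,::-1]); np.save(f"{n}0.npy",im)
    c=cams.calibration(n); print(n,{k:np.round(v,4).tolist() for k,v in c.items()})
a=cv2.imread("pics/scene0.png");b=cv2.imread("pics/top0.png")
E
```

```text
pics
{'t': 0.0, 'joint_positions': array([-68.88046204,  23.5989321 ,  -0.72543645,  91.50251935,
         0.32178398,  64.99266479,  -4.70980736]), 'qd': array([-0.04935636,  0.04474927,  0.02330171,  0.01293431,  0.00645887,
        0.0074435 ,  0.04102778]), 'joint_efforts': array([-1.38814194e-04, -5.87942004e+01,  6.42001368e-01, -2.91087216e+01,
       -5.37928334e-02,  1.79320847e-02,  1.17162035e-04]), 'tcp_pos': array([0.26426091, 0.56582523, 0.22183211]), 'tool_rot': array([ -84.67439539,   89.90790795, -109.70246867]), 'ft_force': array([ 0.62521288,  0.03880161, -0.2104931 ]), 'wrist_torque': array([ 0.01791011, -0.02596836, -0.03755582]), 'gripper_width': 0.0876030072974911} 0.0187
scene {'fx': 405.8554, 'fy': 405.8554, 'cx': 255.3117, 'cy': 191.2283, 'D': [-0.0606, 0.0, 0.0, 0.0, 0.0], 'cam_to_world': [[0.8932, -0.3733, 0.2506, 0.8075], [0.4496, 0.7506, -0.4843, -0.3666], [-0.0073, 0.5453, 0.8382, 0.9098], [0.0, 0.0, 0.0, 1.0]]}
top {'fx': 436.7707, 'fy': 436.7707, 'cx': 258.5978, 'cy': 181.5423, 'D': [-0.1642, 0.0, 0.0, 0.0, 0.0], 'cam_to_world': [[-0.0252, 0.9896, -0.1415, 0.4238], [-0.9994, -0.0282, -0.0199, 0.0342], [-0.0237, 0.1409, 0.9897, 1.2802], [0.0, 0.0, 0.0, 1.0]]}
```

View pics/scene0.png

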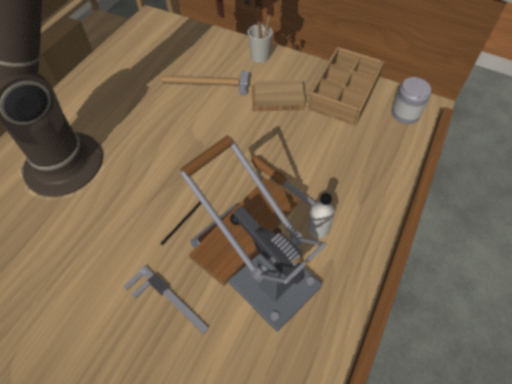

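View pics/top0.png

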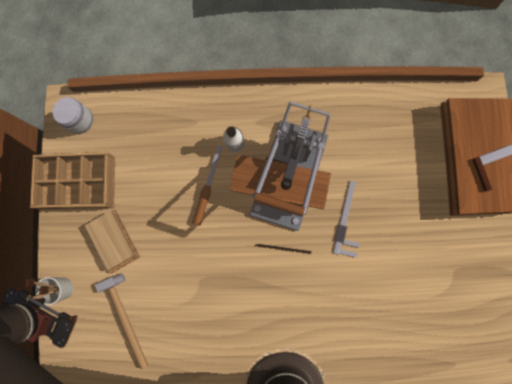

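Scene view: wooden bar around (208,155), base plate at (275,290). Top view: press at about (290,165), with the bar near (280,205). I'll enlarge both crops.

```bash
python3 - <<'E'
import cv2,numpy as np
a=cv2.imread("pics/scene0.png")[120:340,150:350];b=cv2.imread("pics/top0.png")[90:250,210:350]
a=cv2.resize(a,(400,440),interpolation=3);b=cv2.resize(b,(385,440),interpolation=3)
cv2.imwrite("pics/c.png",np.hstack([a,b]))
E
```

```text
(no output)
```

View pics/c.png

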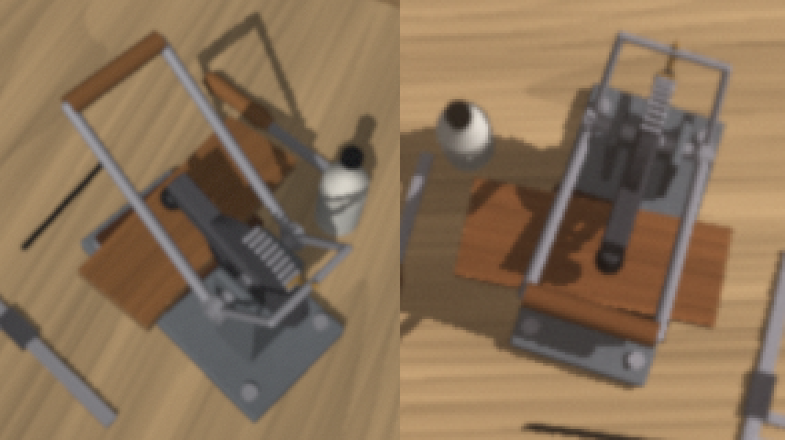

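```bash
cat > h.py <<'E'
import numpy as np,cv2
from rig import arm,cams
def ray(n,uv):
    c=cams.calibration(n);K=np.array([[c['fx'],0,c['cx']],[0,c['fy'],c['cy']],[0,0,1]])
    p=cv2.undistortPoints(np.array([[uv]],float),K,np.array(c['D']))[0,0]
    M=np.array(c['cam_to_world']);d=M[:3,:3]@[p[0],-p[1],-1];return M[:3,3],d/np.linalg.norm(d)
def tri(a,b):
    (o,d),(q,e)=ray("scene",a),ray("top",b)
    s=np.linalg.lstsq(np.c_[d,-e],q-o,rcond=None)[0];x=o+s[0]*d;y=q+s[1]*e
    return (x+y)/2,np.linalg.norm(x-y)
def plane(n,uv,z):
    o,d=ray(n,uv);return o+d*(z-o[2])/d[2]
E
python3 - <<'E'
from h import *
# bar mask
def bar(n,box):
    im=np.load(f"{n}0.npy");hsv=cv2.cvtColor(im,cv2.COLOR_RGB2HSV)
    x0,y0,x1,y1=box;h=hsv[y0:y1,x0:x1]
    m=((h[...,0]<14)&(h[...,1]>120)).astype(np.uint8)
    k,l,s,c=cv2.connectedComponentsWithStats(m)
    for i in range(1,k):
        if s[i,4]>60:
            pts=np.argwhere(l==i)[:,::-1].astype(np.float32);r=cv2.minAreaRect(pts)
            print(n,s[i].tolist(),np.round(cv2.boxPoints(r)+[x0,y0],1).tolist(),np.round(c[i]+[x0,y0],1))
bar("scene",(175,130,240,182));bar("top",(245,185,315,225))
for a,b in(((184,172),(256.2,198)),((230,139),(303.8,210.7)),((230,139),(256.2,198)),((184,172),(303.8,210.7)),((207.5,155),(279.5,204))):
    print(a,b,tri(a,b))
# base plate corners top z=.02
for u in((249.5,214.5),(295,230)): print(plane("top",u,.02))
for u in((277,331),(321.5,283)): print(plane("scene",u,.02))
E
```

```text
top [0, 0, 11, 10, 94] [[245.0, 185.0], [255.0, 185.0], [255.0, 194.0], [245.0, 194.0]] [249.6 189. ]
top [9, 0, 54, 30, 1085] [[252.8, 206.5], [257.7, 176.8], [307.0, 185.0], [302.1, 214.7]] [283.2 197.3]
top [64, 0, 6, 22, 79] [[309.0, 185.0], [314.0, 185.0], [314.0, 206.0], [309.0, 206.0]] [312.4 198.1]
(184, 172) (256.2, 198) (array([0.49863856, 0.023243  , 0.26629361]), np.float64(0.09811549347914533))
(230, 139) (303.8, 210.7) (array([ 0.52694319, -0.01375654,  0.38413323]), np.float64(0.09161418884319296))
(230, 139) (256.2, 198) (array([0.52828544, 0.06226581, 0.31097022]), np.float64(0.007355355016055277))
(184, 172) (303.8, 210.7) (array([ 0.49457739, -0.04400383,  0.31489736]), np.float64(0.002167194319677435))
(207.5, 155) (279.5, 204) (array([0.51161561, 0.00955692, 0.3128041 ]), np.float64(0.003267424594523316))
[0.50854722 0.08820698 0.02      ]
[ 0.46035363 -0.04152379  0.02      ]
[ 0.74433407 -0.15178892  0.02      ]
[ 0.78957319 -0.00868134  0.02      ]
```

```bash
cat >> h.py <<'E'
from scipy.spatial.transform import Rotation as Ro
def go(p,psi=None):
    s=arm.sense();R=Ro.from_euler('xyz',s['tool_rot'],degrees=True).as_matrix()
    out=R.T@(np.array(p)-s['tcp_pos'])/.4
    print("t",round(s['t'],2),"tcp",s['tcp_pos'].round(4),"F",s['ft_force'].round(1),"w",s['gripper_width'].round(3),"travel",out.round(4))
    if psi is not None:
        a=np.degrees(np.arctan2(R[1,1],R[0,1]));d=(a-psi+90)%180-90  # tool x down: +turn lowers heading
        print("yaxis heading",round(a,1),"turn",round(d,1),"share",round(d/90,4),"xaxis",R[:,0].round(3), "alt",round((d-np.sign(d)*180)/90,3))
E
python3 -c "
from h import *
go([.5116,.0096,.40],-19)"
```

```text
Traceback (most recent call last):
  File "h.py", line 17, in go
    print("t",round(s['t'],2),"tcp",s['tcp_pos'].round(4),"F",s['ft_force'].round(1),"w",s['gripper_width'].round(3),"travel",out.round(4))
                                                                                         ^^^^^^^^^^^^^^^^^^^^^^^^
AttributeError: 'float' object has no attribute 'round'
```

```bash
sed -i "s/s\['gripper_width'\].round(3)/round(s['gripper_width'],3)/" h.py
python3 -c "
from h import *
go([.5116,.0096,.40],-19)"
```

```text
t 0.1 tcp [0.2642 0.5659 0.2219] F [0.1 0.1 0.4] w 0.088 travel [-0.4437 -0.9993  1.1487]
yaxis heading 65.0 turn 84.0 share 0.9331 xaxis [-0.    -0.001 -1.   ] alt -1.067
```

Emit:
send_rows(
  travel=[
    [-0.15,0,0],
    [-0.3,0,0],
    [-0.45,0,0],
    [-0.45,-0.1,0.12],
    [-0.45,-0.2,0.23],
    [-0.45,-0.3,0.345],
    [-0.45,-0.4,0.46],
    [-0.45,-0.5,0.57],
  ],
  yaw=[0,0,0,0.1,0.2,0.3,0.4,0.48],
  hand=[0,1,1,1,1,1,1,1],
)

```text
t: 1.1
tcp_pos: [0.3868, 0.2863, 0.402]
tool_rot: [-47.8, 89.9, -116.3]
ft_force: [0.8, 0.3, -0.1]
gripper_width: 0.021
```

```bash
python3 -c "
from h import *
go([.5116,.0096,.38],-19)"
```

```text
t 1.1 tcp [0.3868 0.2863 0.402 ] F [ 0.8  0.3 -0.1] w 0.021 travel [0.0558 0.0368 0.7579]
yaxis heading 21.5 turn 40.5 share 0.45 xaxis [-0.001 -0.001 -1.   ] alt -1.55
```

Emit:
send_rows(
  travel=[
    [0.0,0.007,0.14],
    [0.0,0.014,0.28],
    [0.0,0.02,0.42],
    [0.0,0.03,0.56],
    [0.0,0.037,0.7],
    [0.03,0.037,0.758],
    [0.055,0.037,0.758],
    [0.055,0.037,0.758],
  ],
  yaw=[0.1,0.2,0.3,0.4,0.45,0.45,0.45,0.45],
  hand=[1,1,1,1,1,1,1,1],
)

```text
t: 2.1
tcp_pos: [0.5109, 0.0109, 0.3793]
tool_rot: [-46.8, 89.8, -155.7]
ft_force: [-0.3, 0.4, -0.4]
gripper_width: 0.0005
```

```bash
python3 - <<'E'
from h import *
go([.5116,.0096,.33],-19)
a=cams.read_camera("scene")[90:260,130:330,::-1];b=cams.read_camera("top")[120:240,220:340,::-1]
cv2.imwrite("pics/d.png",np.hstack([cv2.resize(a,(400,340),interpolation=3),cv2.resize(b,(340,340),interpolation=3)]))
E
```

```text
t 2.1 tcp [0.5109 0.0109 0.3793] F [-0.3  0.4 -0.4] w 0.001 travel [0.1234 0.0029 0.0023]
yaxis heading -18.9 turn 0.1 share 0.0009 xaxis [-0.003 -0.001 -1.   ] alt -1.999
```

View pics/d.png

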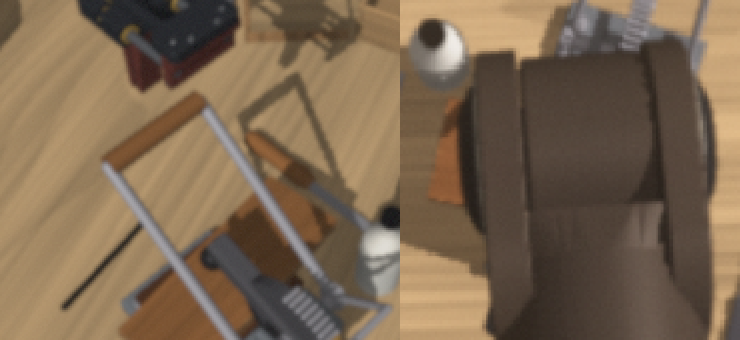

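Closed fingertips are above the bar's middle (scene crop ~(160,90), bar at (155,130)), aligned with it. Descending to contact.

Emit:
send_rows(
  travel=[
    [0.06,0.003,0.002],
    [0.11,0.003,0.002],
    [0.13,0.002,0.002],
    [0.145,0.001,0.002],
    [0.155,-0.005,0.002],
    [0.165,-0.012,0.002],
    [0.17,-0.016,0.002],
    [0.17,-0.016,0.002],
  ],
  yaw=[0,0,0,0,0,0,0,0],
  hand=[1,1,1,1,1,1,1,1],
)

```text
t: 3.2
tcp_pos: [0.5048, 0.013, 0.3127]
tool_rot: [-69.5, 89.9, -178.3]
ft_force: [-3.0, 1.7, 5.2]
gripper_width: 0.0006
```

```bash
python3 - <<'E'
from h import *
go([.5116,.0096,.33],-19)
a=cams.read_camera("scene")[90:260,130:330,::-1]
cv2.imwrite("pics/e.png",cv2.resize(a,(600,510),interpolation=3))
E
```

```text
t 3.2 tcp [0.5048 0.013  0.3127] F [-3.   1.7  5.2] w 0.001 travel [-0.0432  0.0187  0.0027]
yaxis heading -18.8 turn 0.2 share 0.0019 xaxis [-0.001 -0.    -1.   ] alt -1.998
```

View pics/e.png

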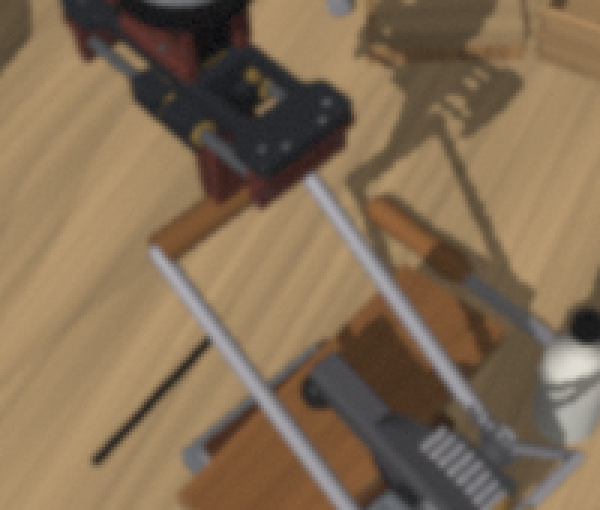

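```bash
cat >> h.py <<'E'
def st(steps=(6,12,20)):
    s=arm.sense();R=Ro.from_euler('xyz',s['tool_rot'],degrees=True).as_matrix()
    ex=np.array([.9455,-.3256,0]);F=s['ft_force'];z=s['tcp_pos'][2]
    X=lambda z:(lambda h:-np.sqrt(.24**2-h*h)+.011*np.arcsin(h/.24))(z-.176)
    h=z-.176;M=(F[2]*np.sqrt(.24**2-h*h)+F@ex*(h+.011))/.24
    off=(s['tcp_pos']-[.6922,-.0526,0])@ex+np.sqrt(.24**2-h*h); side=(s['tcp_pos']-[.6922,-.0526,0])@[.3256,.9455,0]
    print("t %.2f z %.4f ang %.3f Fpx %.1f Fz %.1f  M/r %.2f  off %.4f side %.4f w %.4f"%(s['t'],z,.65-np.arcsin(h/.24),F@ex,F[2],M,off,side,s['gripper_width']))
    for d in steps:
        v=ex*(X(z-d/1e3)-X(z))-[0,0,d/1e3]; print(d,(R.T@v/.4).round(4).tolist())
E
python3 -c "
from h import *
st((6,12,18))"
```

```text
t 3.25 z 0.3127 ang 0.044 Fpx -4.2 Fz 5.6  M/r 2.02  off -0.0013 side 0.0010 w 0.0003
6 [0.015, -0.0109, -0.0]
12 [0.03, -0.0211, -0.0001]
18 [0.045, -0.0307, -0.0001]
```

Emit:
send_rows(
  travel=[
    [0.008,-0.008,0],
    [0.015,-0.014,0],
    [0.022,-0.019,0],
    [0.03,-0.025,0],
    [0.038,-0.031,0],
    [0.045,-0.036,0],
    [0.045,-0.036,0],
  ],
  yaw=[0,0,0,0,0,0,0],
  hand=[1,1,1,1,1,1,1],
)

```text
t: 4.12
tcp_pos: [0.491, 0.0176, 0.2945]
tool_rot: [-63.7, 89.9, -172.5]
ft_force: [1.9, -0.1, 1.6]
gripper_width: 0.0004
```

```bash
python3 -c "
from h import *
st()"
```

```text
t 4.12 z 0.2945 ang 0.133 Fpx 1.8 Fz 1.6  M/r 2.35  off -0.0044 side 0.0008 w 0.0004
6 [0.015, -0.009, -0.0]
12 [0.03, -0.0175, -0.0001]
20 [0.05, -0.0279, -0.0001]
```

Emit:
send_rows(
  travel=[
    [0.007,-0.003,0],
    [0.014,-0.007,0],
    [0.02,-0.0105,0],
    [0.02,-0.0105,0],
  ],
  yaw=[0,0,0,0],
  hand=[1,1,1,1],
)

```text
t: 4.62
tcp_pos: [0.4867, 0.0191, 0.2863]
tool_rot: [-68.2, 89.9, -177.0]
ft_force: [-0.1, 0.5, 4.1]
gripper_width: 0.0001
```

```bash
python3 -c "
from h import *
st()"
```

```text
t 4.62 z 0.2863 ang 0.172 Fpx -0.3 Fz 4.1  M/r 3.49  off -0.0045 side 0.0009 w 0.0001
6 [0.015, -0.0082, -0.0]
12 [0.03, -0.016, -0.0001]
20 [0.05, -0.0255, -0.0001]
```

Emit:
send_rows(
  travel=[
    [0.006,-0.003,0],
    [0.012,-0.006,0],
    [0.012,-0.006,0],
  ],
  yaw=[0,0,0],
  hand=[1,1,1],
)

```text
t: 5.0
tcp_pos: [0.4842, 0.02, 0.2813]
tool_rot: [-68.9, 89.9, -177.7]
ft_force: [-1.0, -0.2, 3.8]
gripper_width: 0.0006
```

```bash
python3 -c "
from h import *
st()"
```

```text
t 5.00 z 0.2813 ang 0.196 Fpx -0.9 Fz 3.8  M/r 3.04  off -0.0047 side 0.0009 w 0.0006
6 [0.015, -0.0078, -0.0]
12 [0.03, -0.0151, -0.0001]
20 [0.0501, -0.024, -0.0001]
```

Emit:
send_rows(
  travel=[
    [0.006,-0.003,0],
    [0.012,-0.006,0],
    [0.015,-0.0075,0],
    [0.015,-0.0075,0],
  ],
  yaw=[0,0,0,0],
  hand=[1,1,1,1],
)

```text
t: 5.5
tcp_pos: [0.4812, 0.021, 0.2752]
tool_rot: [-69.7, 89.8, -178.5]
ft_force: [-2.3, 0.5, 3.4]
gripper_width: 0.0006
```

```bash
python3 -c "
from h import *
st()"
```

```text
t 5.50 z 0.2752 ang 0.224 Fpx -2.3 Fz 3.4  M/r 2.00  off -0.0049 side 0.0008 w 0.0006
6 [0.015, -0.0073, -0.0]
12 [0.03, -0.0141, -0.0001]
20 [0.0501, -0.0224, -0.0001]
```

Emit:
send_rows(
  travel=[
    [0.006,-0.004,0],
    [0.012,-0.008,0],
    [0.015,-0.009,0],
    [0.015,-0.009,0],
  ],
  yaw=[0,0,0,0],
  hand=[1,1,1,1],
)

```text
t: 6.0
tcp_pos: [0.4786, 0.022, 0.2699]
tool_rot: [-77.6, 90.0, 173.6]
ft_force: [0.7, -1.1, 8.2]
gripper_width: 0.0008
```

```bash
python3 -c "
from h import *
st()"
```

```text
t 6.00 z 0.2699 ang 0.248 Fpx 1.0 Fz 8.2  M/r 8.02  off -0.0053 side 0.0010 w 0.0008
6 [0.015, -0.0069, -0.0]
12 [0.03, -0.0133, -0.0]
20 [0.05, -0.0211, -0.0001]
```

Emit:
send_rows(
  travel=[
    [0.005,-0.002,0],
    [0.01,-0.0045,0],
    [0.01,-0.0045,0],
  ],
  yaw=[0,0,0],
  hand=[1,1,1],
)

```text
t: 6.38
tcp_pos: [0.4775, 0.0224, 0.2668]
tool_rot: [124.6, 89.9, 15.8]
ft_force: [-1.5, -0.4, 11.9]
gripper_width: 0.0006
```

```bash
python3 -c "
from h import *
st()"
```

```text
t 6.38 z 0.2668 ang 0.262 Fpx -1.3 Fz 11.9  M/r 10.50  off -0.0052 side 0.0010 w 0.0006
6 [0.015, -0.0067, -0.0]
12 [0.03, -0.0128, -0.0]
20 [0.05, -0.0204, -0.0]
```

Emit:
send_rows(
  travel=[
    [0.005,-0.002,0],
    [0.01,-0.0045,0],
    [0.01,-0.0045,0],
  ],
  yaw=[0,0,0],
  hand=[1,1,1],
)

```text
t: 6.75
tcp_pos: [0.4761, 0.0229, 0.2635]
tool_rot: [126.7, 89.8, 17.9]
ft_force: [-1.2, 0.1, 10.7]
gripper_width: 0.0004
```

```bash
python3 -c "
from h import *
st()"
```

```text
t 6.75 z 0.2635 ang 0.277 Fpx -1.2 Fz 10.7  M/r 9.48  off -0.0054 side 0.0010 w 0.0004
6 [0.015, -0.0064, 0.0]
12 [0.03, -0.0124, 0.0]
20 [0.05, -0.0196, 0.0]
```

Emit:
send_rows(
  travel=[
    [0.005,-0.002,0],
    [0.01,-0.0045,0],
    [0.01,-0.0045,0],
  ],
  yaw=[0,0,0],
  hand=[1,1,1],
)

```text
t: 7.12
tcp_pos: [0.4747, 0.0234, 0.26]
tool_rot: [126.0, 89.8, 17.2]
ft_force: [-1.2, -0.8, 8.7]
gripper_width: 0.0005
```

```bash
python3 -c "
from h import *
st()"
```

```text
t 7.12 z 0.2600 ang 0.292 Fpx -0.8 Fz 8.7  M/r 7.84  off -0.0056 side 0.0010 w 0.0005
6 [0.015, -0.0062, 0.0]
12 [0.03, -0.0119, 0.0]
20 [0.0499, -0.0188, 0.0001]
```

Emit:
send_rows(
  travel=[
    [0.005,-0.002,0],
    [0.01,-0.004,0],
    [0.01,-0.004,0],
  ],
  yaw=[0,0,0],
  hand=[1,1,1],
)

```text
t: 7.5
tcp_pos: [0.4733, 0.0238, 0.2564]
tool_rot: [126.9, 89.7, 18.0]
ft_force: [-1.5, 0.0, 8.8]
gripper_width: 0.0006
```

```bash
python3 -c "
from h import *
st()"
```

```text
t 7.50 z 0.2564 ang 0.309 Fpx -1.5 Fz 8.8  M/r 7.71  off -0.0057 side 0.0010 w 0.0006
6 [0.015, -0.0059, 0.0]
12 [0.03, -0.0113, 0.0001]
20 [0.0499, -0.0179, 0.0001]
```

Emit:
send_rows(
  travel=[
    [0.005,-0.002,0],
    [0.01,-0.004,0],
    [0.01,-0.004,0],
  ],
  yaw=[0,0,0],
  hand=[1,1,1],
)

```text
t: 7.88
tcp_pos: [0.4719, 0.0244, 0.2526]
tool_rot: [127.5, 89.7, 18.7]
ft_force: [-2.2, 0.2, 7.4]
gripper_width: 0.0004
```

```bash
python3 -c "
from h import *
st()"
```

```text
t 7.88 z 0.2526 ang 0.325 Fpx -2.1 Fz 7.4  M/r 6.28  off -0.0059 side 0.0011 w 0.0004
6 [0.015, -0.0056, 0.0]
12 [0.03, -0.0108, 0.0001]
20 [0.0499, -0.017, 0.0001]
```

Emit:
send_rows(
  travel=[
    [0.005,-0.002,0],
    [0.01,-0.004,0],
    [0.01,-0.004,0],
  ],
  yaw=[0,0,0],
  hand=[1,1,1],
)

```text
t: 8.25
tcp_pos: [0.4704, 0.0248, 0.2488]
tool_rot: [127.4, 89.7, 18.5]
ft_force: [-0.4, -0.6, 5.8]
gripper_width: 0.0006
```

```bash
python3 -c "
from h import *
st()"
```

```text
t 8.25 z 0.2488 ang 0.342 Fpx -0.2 Fz 5.8  M/r 5.50  off -0.0062 side 0.0010 w 0.0006
6 [0.015, -0.0053, 0.0]
12 [0.03, -0.0103, 0.0001]
20 [0.0499, -0.0162, 0.0001]
```

Emit:
send_rows(
  travel=[
    [0.005,-0.0015,0],
    [0.01,-0.003,0],
    [0.01,-0.003,0],
  ],
  yaw=[0,0,0],
  hand=[1,1,1],
)

```text
t: 8.62
tcp_pos: [0.4694, 0.0252, 0.2451]
tool_rot: [128.7, 89.7, 19.8]
ft_force: [-1.5, 0.4, 9.2]
gripper_width: 0.0009
```

```bash
python3 -c "
from h import *
st()"
```

```text
t 8.62 z 0.2451 ang 0.358 Fpx -1.6 Fz 9.2  M/r 8.31  off -0.0062 side 0.0011 w 0.0009
6 [0.015, -0.0051, 0.0]
12 [0.03, -0.0097, 0.0001]
20 [0.0499, -0.0153, 0.0001]
```

Emit:
send_rows(
  travel=[
    [0.005,-0.0015,0],
    [0.01,-0.003,0],
    [0.015,-0.0045,0],
    [0.02,-0.006,0],
    [0.025,-0.0075,0],
    [0.03,-0.009,0],
    [0.03,-0.009,0],
  ],
  yaw=[0,0,0,0,0,0,0],
  hand=[1,1,1,1,1,1,1],
)

```text
t: 9.5
tcp_pos: [0.466, 0.0264, 0.2335]
tool_rot: [131.6, 89.6, 22.8]
ft_force: [-2.0, -0.1, 8.9]
gripper_width: 0.0006
```

```bash
python3 -c "
from h import *
st()"
```

```text
t 9.50 z 0.2335 ang 0.408 Fpx -1.9 Fz 8.9  M/r 8.12  off -0.0066 side 0.0011 w 0.0006
6 [0.015, -0.0043, 0.0001]
12 [0.03, -0.0081, 0.0001]
20 [0.0499, -0.0127, 0.0002]
```

Emit:
send_rows(
  travel=[
    [0.005,-0.001,0],
    [0.01,-0.002,0],
    [0.015,-0.003,0],
    [0.02,-0.004,0],
    [0.02,-0.004,0],
  ],
  yaw=[0,0,0,0,0],
  hand=[1,1,1,1,1],
)

```text
t: 10.12
tcp_pos: [0.464, 0.0271, 0.2255]
tool_rot: [138.6, 89.7, 29.8]
ft_force: [-3.6, 0.5, 7.5]
gripper_width: 0.0004
```

```bash
python3 -c "
from h import *
st()"
```

```text
t 10.12 z 0.2255 ang 0.442 Fpx -3.6 Fz 7.5  M/r 6.46  off -0.0069 side 0.0011 w 0.0004
6 [0.015, -0.0037, 0.0001]
12 [0.03, -0.007, 0.0001]
20 [0.05, -0.0109, 0.0002]
```

Emit:
send_rows(
  travel=[
    [0.004,-0.001,0],
    [0.009,-0.0025,0],
    [0.009,-0.0025,0],
  ],
  yaw=[0,0,0],
  hand=[1,1,1],
)

```text
t: 10.5
tcp_pos: [0.4629, 0.0275, 0.222]
tool_rot: [140.6, 89.7, 31.8]
ft_force: [-2.2, 0.0, 6.8]
gripper_width: 0.0005
```

```bash
python3 -c "
from h import *
st()"
```

```text
t 10.50 z 0.2220 ang 0.457 Fpx -2.1 Fz 6.8  M/r 6.19  off -0.0073 side 0.0010 w 0.0005
6 [0.015, -0.0035, 0.0001]
12 [0.03, -0.0066, 0.0001]
20 [0.05, -0.0101, 0.0002]
```

Emit:
send_rows(
  travel=[
    [0.005,-0.001,0],
    [0.01,-0.002,0],
    [0.01,-0.002,0],
  ],
  yaw=[0,0,0],
  hand=[1,1,1],
)

```text
t: 10.88
tcp_pos: [0.4621, 0.0278, 0.2185]
tool_rot: [144.5, 89.7, 35.7]
ft_force: [-4.0, 0.7, 13.2]
gripper_width: 0.0005
```

```bash
python3 -c "
from h import *
st()"
```

```text
t 10.88 z 0.2185 ang 0.472 Fpx -4.0 Fz 13.2  M/r 12.10  off -0.0075 side 0.0012 w 0.0005
6 [0.015, -0.0033, 0.0001]
12 [0.03, -0.0061, 0.0001]
20 [0.05, -0.0093, 0.0002]
```

Two clicks felt (≈0.35 and ≈0.46). Continuing.

Emit:
send_rows(
  travel=[
    [0.006,-0.001,0],
    [0.013,-0.002,0],
    [0.02,-0.003,0],
    [0.027,-0.004,0],
    [0.034,-0.005,0],
    [0.04,-0.006,0],
    [0.045,-0.0065,0],
    [0.045,-0.0065,0],
  ],
  yaw=[0,0,0,0,0,0,0,0],
  hand=[1,1,1,1,1,1,1,1],
)

```text
t: 11.88
tcp_pos: [0.459, 0.0291, 0.2005]
tool_rot: [158.9, 89.7, 50.1]
ft_force: [-4.3, 1.2, 8.7]
gripper_width: 0.0004
```

```bash
python3 -c "
from h import *
st()"
```

```text
t 11.88 z 0.2005 ang 0.548 Fpx -4.4 Fz 8.7  M/r 7.98  off -0.0084 side 0.0013 w 0.0004
6 [0.015, -0.0021, 0.0001]
12 [0.03, -0.0038, 0.0001]
20 [0.05, -0.0054, 0.0002]
```

Emit:
send_rows(
  travel=[
    [0.005,-0.0005,0],
    [0.01,-0.001,0],
    [0.01,-0.001,0],
  ],
  yaw=[0,0,0],
  hand=[1,1,1],
)

```text
t: 12.25
tcp_pos: [0.4583, 0.0293, 0.1966]
tool_rot: [164.1, 89.7, 55.2]
ft_force: [-1.3, 0.6, 8.2]
gripper_width: 0.0006
```

```bash
python3 - <<'E'
from h import *
st()
a=cams.read_camera("scene")[110:280,130:330,::-1]
cv2.imwrite("pics/f.png",cv2.resize(a,(600,510),interpolation=3))
E
```

```text
t 12.25 z 0.1966 ang 0.564 Fpx -1.4 Fz 8.2  M/r 8.01  off -0.0087 side 0.0013 w 0.0006
6 [0.015, -0.0018, 0.0001]
12 [0.03, -0.0032, 0.0001]
20 [0.05, -0.0046, 0.0002]
```

View pics/f.png

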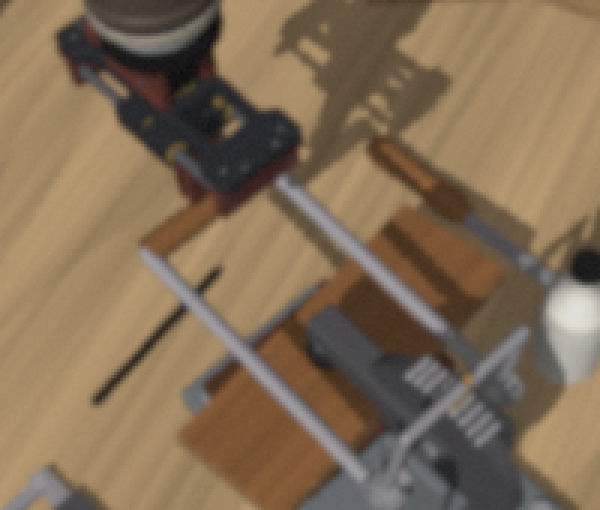

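The foot is on the board and the fingers are seated on the bar at crop (225,195). The board and tools haven't moved.

Emit:
send_rows(
  travel=[
    [0.005,0,0],
    [0.01,0,0],
    [0.01,0,0],
  ],
  yaw=[0,0,0],
  hand=[1,1,1],
)

```text
t: 12.68
tcp_pos: [0.458, 0.0294, 0.1929]
tool_rot: [171.9, 89.7, 63.1]
ft_force: [-4.4, 1.0, 9.5]
gripper_width: 0.0005
```

```bash
python3 -c "
from h import *
st()"
```

```text
t 12.68 z 0.1929 ang 0.580 Fpx -4.5 Fz 9.5  M/r 8.99  off -0.0087 side 0.0013 w 0.0005
6 [0.015, -0.0016, 0.0001]
12 [0.03, -0.0028, 0.0001]
20 [0.05, -0.0038, 0.0003]
```

Emit:
send_rows(
  travel=[
    [0.004,-0.001,0],
    [0.007,-0.001,0],
    [0.007,-0.001,0],
  ],
  yaw=[0,0,0],
  hand=[1,1,1],
)

```text
t: 13.05
tcp_pos: [0.4579, 0.0295, 0.1909]
tool_rot: [168.7, 89.7, 59.9]
ft_force: [-4.6, 0.1, 14.2]
gripper_width: 0.0005
```

```bash
python3 -c "
from h import *
st()"
```

```text
t 13.05 z 0.1909 ang 0.588 Fpx -4.4 Fz 14.2  M/r 13.67  off -0.0088 side 0.0013 w 0.0005
6 [0.015, -0.0014, 0.0001]
12 [0.03, -0.0025, 0.0002]
20 [0.05, -0.0034, 0.0003]
```

Third click felt (≈0.578). Now the fourth, expected near 0.69 (z≈0.166).

Emit:
send_rows(
  travel=[
    [0.006,0,0],
    [0.013,0,0],
    [0.02,-0.001,0],
    [0.027,-0.001,0],
    [0.034,-0.001,0],
    [0.04,-0.001,0],
    [0.045,-0.001,0],
    [0.045,-0.001,0],
  ],
  yaw=[0,0,0,0,0,0,0,0],
  hand=[1,1,1,1,1,1,1,1],
)

```text
t: 14.05
tcp_pos: [0.4565, 0.0299, 0.1727]
tool_rot: [-172.2, 89.7, 78.9]
ft_force: [-4.5, 1.4, 8.7]
gripper_width: 0.0006
```

```bash
python3 -c "
from h import *
st()"
```

```text
t 14.05 z 0.1727 ang 0.664 Fpx -4.7 Fz 8.7  M/r 8.54  off -0.0097 side 0.0013 w 0.0006
6 [0.015, -0.0003, 0.0001]
12 [0.03, -0.0002, 0.0002]
20 [0.05, 0.0005, 0.0003]
```

Emit:
send_rows(
  travel=[
    [0.005,0,0],
    [0.009,0,0],
    [0.009,0,0],
  ],
  yaw=[0,0,0],
  hand=[1,1,1],
)

```text
t: 14.42
tcp_pos: [0.4564, 0.03, 0.1693]
tool_rot: [-171.1, 89.7, 80.1]
ft_force: [-2.9, -0.5, 7.8]
gripper_width: 0.0007
```

```bash
python3 -c "
from h import *
st()"
```

```text
t 14.43 z 0.1693 ang 0.678 Fpx -2.6 Fz 7.8  M/r 7.74  off -0.0099 side 0.0013 w 0.0007
6 [0.015, -0.0001, 0.0001]
12 [0.03, 0.0002, 0.0002]
20 [0.05, 0.0012, 0.0003]
```

Emit:
send_rows(
  travel=[
    [0.003,0,0],
    [0.006,0,0],
    [0.006,0,0],
  ],
  yaw=[0,0,0],
  hand=[1,1,1],
)

```text
t: 14.8
tcp_pos: [0.4564, 0.03, 0.1672]
tool_rot: [-171.3, 89.6, 79.9]
ft_force: [-2.2, -0.5, 9.3]
gripper_width: 0.0004
```

```bash
python3 -c "
from h import *
st()"
```

```text
t 14.80 z 0.1672 ang 0.687 Fpx -1.9 Fz 9.3  M/r 9.25  off -0.0100 side 0.0013 w 0.0004
6 [0.015, 0.0001, 0.0001]
12 [0.03, 0.0005, 0.0002]
20 [0.05, 0.0017, 0.0003]
```

Emit:
send_rows(
  travel=[
    [0.003,0,0],
    [0.005,0,0],
    [0.005,0,0],
  ],
  yaw=[0,0,0],
  hand=[1,1,1],
)

```text
t: 15.18
tcp_pos: [0.4565, 0.03, 0.1657]
tool_rot: [-172.8, 89.6, 78.4]
ft_force: [-4.2, -0.7, 11.4]
gripper_width: 0.0005
```

```bash
python3 -c "
from h import *
st()"
```

```text
t 15.18 z 0.1657 ang 0.693 Fpx -3.7 Fz 11.4  M/r 11.37  off -0.0100 side 0.0014 w 0.0005
6 [0.015, 0.0002, 0.0001]
12 [0.03, 0.0007, 0.0002]
20 [0.05, 0.002, 0.0003]
```

Emit:
send_rows(
  travel=[
    [0.002,0,0],
    [0.004,0,0],
    [0.004,0,0],
  ],
  yaw=[0,0,0],
  hand=[1,1,1],
)

```text
t: 15.55
tcp_pos: [0.4565, 0.03, 0.1648]
tool_rot: [-174.0, 89.6, 77.2]
ft_force: [-3.4, 0.2, 14.0]
gripper_width: 0.0004
```

```bash
python3 -c "
from h import *
st()"
```

```text
t 15.55 z 0.1648 ang 0.697 Fpx -3.3 Fz 14.0  M/r 14.03  off -0.0100 side 0.0013 w 0.0004
6 [0.015, 0.0002, 0.0001]
12 [0.03, 0.0008, 0.0002]
20 [0.05, 0.0022, 0.0004]
```

```bash
python3 - <<'E'
from h import *
for i in range(10): a=cams.read_camera("scene")
st(())
cv2.imwrite("pics/g.png",cv2.resize(a[110:340,110:350,::-1],(626,600),interpolation=3))
E
```

```text
t 16.05 z 0.1648 ang 0.697 Fpx -3.0 Fz 14.1  M/r 14.10  off -0.0100 side 0.0013 w 0.0009
```

View pics/g.png

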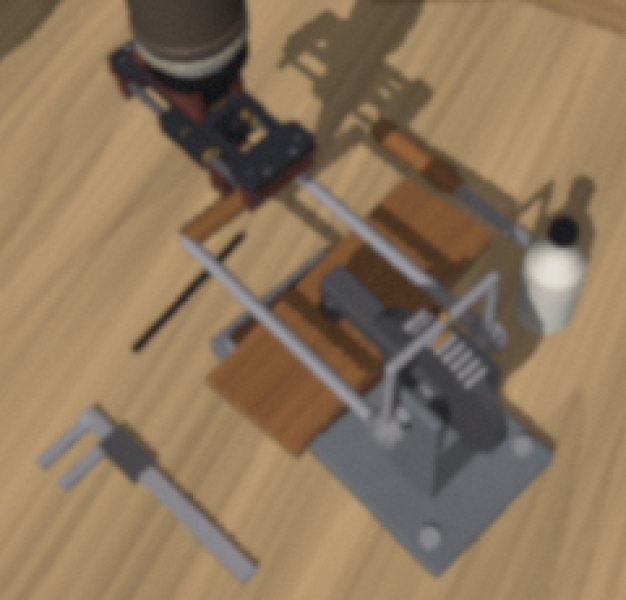

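The push is steady at 14.1 N with no drift over 0.5 s. The fingers are still on the bar at crop (240,195), and the board and tools are in place, so I'm handing in.

```bash
python3 -c "
from h import *
arm.job_done(); st(())"
```

```text
the job is handed in; nothing more can be done
the job is handed in; nothing more can be done
```

I pushed the lever down with closed fingertips on the middle of its bar, then on by four clicks, and handed the job in while still pushing at t ≈ 16 s.

| Event | Estimated lever + foot angle (rad) | Force at the bar |
|---|---|---|
| Foot meets board | about 0.24 | rises from 2–3 N to 10 N |
| Click 1 | about 0.35 | 5.5 → 8.3 N |
| Click 2 | about 0.46 | 6.2 → 12.1 N |
| Click 3 | about 0.58 | 8.0 → 13.7 N |
| Click 4 | about 0.69 | 7.7 → 14.0 N |

**Last checks:** the push held at 14.1 N with no change in height over 0.5 s, matching the 14 N given for the fourth notch. By my angles the fifth crest was about 12 mm further down. The last picture shows the fingers on the bar and the foot on the board. By eye, the board and tools have not moved.

**Small disagreements:**
- The clicks came about 0.114 rad apart by my angle estimate, against the stated 0.110. I put this down to a small error in my height and geometry estimate, and the force jumps gave the count.
- By my estimate, the fingertips ended about 10 mm off the bar's centre line. A sideways friction of about 3 N remained, but contact held throughout.
- I read forces only at the end of each move, so brief peaks within a move were not seen.
- I could not take a reading after hand-in because the interface refused it.

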